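# Slide the mounting plate over the stand's edge and set it in the screw nest

## Task

Take the thin steel mounting plate that lies flat on the work stand with the black board and lay it in the screw-driving nest, on the narrow black pedestal between the two end stops. It is too thin to be picked up off the board, so lower a fingertip on to it very slowly, press lightly and slide it until its front end sticks out about 30 mm over the stand's front edge (the edge towards the robot), then take it by that end. Never press hard on the plate, least of all while it slides (no more than about 10 N), set it down gently without dropping it, let go, and leave the bin, the camera housing and the lens barrel where they are.

Things in the scene. Friction and masses are not known exactly. Their poses are not given: they have to be found in the camera images.
- plate: Loose bare steel plate, 100 mm (its x) by 50 (y) by 2.5 thick, about 90 g, four dark screw-hole marks. Origin: centre of its underside, z up. Starts flat on the stand, x within 0.2 rad of the stand's. A fingertip pressed on it with 3 to 9 N slides it: read the force, as a little too low is too hard near the edge and a little too high moves nothing. Dragged under over 12 N it is scored; a press over 25 N bends it.
- plate_front (a point): Middle of the plate's front end, on its underside (plate -x end, 50 mm from the plate's origin), axes as the plate's: the end that goes over the edge.
- stand: Fixed work stand, plywood base inset 10 mm under a black board 240 mm (x) by 220 (y) by 12. The board is hinged along its front edge (-x side, facing the robot), its rear on soft springs: level at rest, it gives about 0.5 mm per newton pressed 130 mm behind the edge, 0.05 at 40 mm. Board top 60 mm above the origin (under its centre), 52 to 68 above the bench, set anew each time.
- stand_edge (a point): Middle of the stand's front edge on its top surface, 120 mm from the stand's centre towards its -x, axes as the stand's: x points inwards over the board, so a point sticking out over the edge has negative x here.
- nest: Fixed nest, left or right of the stand: aluminium base 130 by 90 by 10 mm and on it a black pedestal 124 mm long (its x) by only 26 mm wide (its y), top 60 mm above the bench. At each end a stop, 8 mm long and 26 wide, rises 6 mm above that top; 108 mm clear between the stops. Origin: centre of its underside.
- nest_seat (a point): Centre of the pedestal's top surface, axes as the nest's: where the centre of the plate's underside belongs, the plate's length along x either way round; the fingers pass down on both sides of the narrow pedestal.
- bin: Open blue plastic bin, 130 by 100 by 55 mm, with pins in it, on the bench on the side of the stand opposite the nest; bystander. Origin at the centre of its underside.
- housing: White round camera housing, 72 mm across, 85 mm tall, standing on the bench behind and left of the stand; bystander. Origin at the centre of its underside.
- lens: White lens barrel, 32 mm across, 30 mm tall, standing at the rear of the stand's board; bystander. Origin at the centre of its underside.

How it is judged (in metres and radians):
On the way:
1. the plate lies flat on the stand with its front end 20 to 45 mm out over the stand's front edge (x of plate_front in the frame of stand_edge between -0.045 and -0.02 m and z of plate_front in the frame of stand_edge between -0.004 and 0.004 m and angle between plate's own z axis and vertical below 0.05 rad), for 0.2 s.
At the end, for the whole second after the job is handed in: The plate lies flat on the nest's pedestal between the end stops (underside within 3 mm of the pedestal's top, tilt under 0.04 rad), centred within 9 mm, its length along the nest within 0.15 rad, released and at rest (horizontal distance between plate and nest_seat below 0.009 m and z of plate in the frame of nest_seat between -0.003 and 0.003 m and angle between plate's own z axis and vertical below 0.04 rad and angle between the x axis of plate and the x axis of nest, either way round below 0.15 rad and linear speed of plate below 0.02 m/s and contact force between the fingers and plate below 0.05 N); the robot touches nothing.
It fails at once if the plate is pressed on the stand or the nest with more than 25 N (contact force between plate and stand above 25 N or contact force between plate and nest above 25 N).
It fails at once if the plate is dragged on the stand (faster than 5 mm/s) while pressed on it with more than 12 N, which scores it (contact force between plate and stand above 12 N and linear speed of plate above 0.005 m/s).
It fails at once if the plate falls on to the bench (height (world z) of plate below 0.035 m).
It fails at once if the plate is dropped or thrown (faster than 0.4 m/s while not held) (linear speed of plate above 0.4 m/s and contact force between the fingers and plate below 0.05 N).
It fails at once if the bin, the camera housing or the lens barrel is moved more than 15 mm or tipped (distance of any of bin, housing, lens from where it was at the start of the episode above 0.015 m or angle between any of bin, housing, lens's own z axis and vertical above 0.3 rad).
It also fails if it takes over 72 s, if anything falls off the work surface, if the arm or the gripper's body presses on something with over 40 N, if the wrist force passes 120 N, or if a joint passes its speed limit or range.

## Robot

A 6-joint arm with a two-finger parallel gripper is mounted at the origin on the work surface. World frame = base frame: x ahead of the robot, y to its left, z up, the work surface at z = 0. Lengths are in m, angles in degrees, forces in N, time in s.
With the tool pointing down it reaches from about 0.3 to 0.75 m from the base axis. Payload 8.5 kg.
Tool frame: the origin (TCP) lies on the centre line of the jaws, within the pads' length; the fingertips stand 22 mm ahead of it and the grasp point (between the pads) lies 3 mm ahead of it; z points along the fingers, y is the line along which they close (so a half turn about z gives the same grasp; the last joint's range is limited). The gripper opens to 85 mm and grips with 20 to 120 N. Pads are 22 mm wide; open, the fingers measure 114 mm over their backs; the gripper's body (76 mm by 85 mm) begins 54 mm behind the grasp point. The pads swing forward as they close: fully open they stand 13 mm farther back than shut.
Start: joints at [59.169, 21.807, 74.336, -0, 83.858, -12.336], TCP at [0.174, 0.522, 0.253] pointing down, gripper open.
Joint ranges: [-178.18, 178.18], [-50.72, 133.34], [12.68, 142.11], [-81.47, 261.47], [9.98, 163.14], [-165.26, 165.26]. Speed limits (degrees/s): [136.94, 136.94, 180, 180, 180, 180].

## Interface

Orientations are given as a 3x3 rotation matrix whose columns are the frame's x, y, z axes.
In Python, from bench import * gives the robot as it stands.
- The arm moves only by the tool carry_out, never from a script. Its argument "deltas" is one flat list of numbers, 5 for each row, row after row: the shift along the tool's x, y, z each as a share of 0.15 m, from -1 to 1, then the turn about the tool's z as a share of 120 degrees, from -1 to 1, then the closure in counts, from 0 (fully open) to 255 (shut). A call has 1 to 20 rows; each row shifts and turns the commanded pose from where the row before left it, along the tool's axes as they then stand; what a row does not reach is not made up. A row lasts 1/10 s, in which the tool goes at most 50 mm and 8.59 degrees, less where a joint would pass 70% of its speed; a pose out of reach is approached as far as the arm can. A call with a number of a shift or a turn outside -1 to 1 is refused whole. A call with a gripper value outside its range is refused whole. The fingers move at their own pace and stop on an object; "newtons" is the grip in N (left out, the last holds). Time passes only in rows, so rows that do not move let the fingers close. It gives the time, the measured TCP pose, the force, the opening and the grip force at its end, in the units of the state.
- read_state(): the state, without advancing time (a new reading comes with each control period).
- camera(name): name is "side" or "top"; returns a dict with "frame" (400x640x3 uint8, blue, green, red), "fx", "fy", "cx", "cy" (pixels), "k1" (the pictures are not rectified: a ray, as slopes to the right and down, at radius r is drawn at 1 + k1 r^2 times it, then the intrinsics apply), "eye" and "rotation" of the camera in the world. Camera axes: x right, y up, looking along -z (the intrinsics and any distortion apply to the point x, -y, -z); pixel columns grow to the right and rows downward; lengths in m; the calibration is good to about 2 mm. A picture is of the moment at which its call begins. There is no depth.
- job_done(): hands the job in; it is judged then, once.
The state is a dict: "time": time; "q": joint angles; "qd": joint speeds; "joint_efforts": joint torques, N m; "eef_pos": TCP position; "tool_rot": TCP orientation; "ft_force": force on the tool from outside, world axes, zero at the start; "wrist_torque": the same for the moment, N m; "gripper_width": finger opening in m; "grasp_force": force on a finger pad.
Only numpy, scipy, OpenCV 4.12 (cv2) and the standard library are available. Lean on these libraries where they do the work, as an engineer would, in place of code of your own. Each camera call takes 0.05 s, during which the arm holds its last target. There are 200 camera calls.

## Working session

There is one attempt and no reset: what is moved stays moved. The work goes in short steps, Python scripts to look and compute and a tool call to move; the robot and the scene stay as the last step left them, time stands still between calls to the robot, and variables do not carry over. Pictures are saved under pics/ and viewed, at most 10 in all, crops included, and the job is handed in when it is done.

Besides the shell and the picture viewer there is one more tool, called after "Request:" as name(argument=value, ...) on one line, values as JSON. carry_out: Moves the arm, as the interface text tells. Its arguments: {"type":"object","properties":{"deltas":{"type":"array","items":{"type":"number"}},"newtons":{"type":"number"}},"required":["deltas"]}

```bash
ls; mkdir -p pics
python3 - <<'E'
from bench import *
import cv2, numpy as np
for n in("top","side"):
    c=camera(n); cv2.imwrite(f"pics/{n}0.png",c["frame"]); np.save(f"{n}0.npy",c["frame"])
    print(n,{k:(np.round(v,4).tolist() if not np.isscalar(v) else v) for k,v in c.items() if k!="frame"})
s=read_state();print({k:np.round(v,3).tolist() for k,v in s.items()})
E
```

```text
pics
top {'fx': 477.81084225988974, 'fy': 477.81084225988974, 'cx': 323.58551143624794, 'cy': 204.96313111906005, 'k1': -0.11020187275866028, 'eye': [0.5007, 0.0054, 1.1762], 'rotation': [[0.0059, 0.9934, -0.1144], [-0.9998, 0.0078, 0.0164], [0.0171, 0.1143, 0.9933]]}
side {'fx': 417.4139385729579, 'fy': 417.4139385729579, 'cx': 317.6140837893686, 'cy': 200.41117286087976, 'k1': -0.06459224240368819, 'eye': [0.4844, 0.7008, 0.5251], 'rotation': [[-0.9813, 0.0874, -0.1716], [-0.1921, -0.5054, 0.8412], [-0.0132, 0.8584, 0.5127]]}
{'time': 0.1, 'q': [59.168, 21.838, 74.379, -0.002, 83.856, -12.335], 'qd': [0.006, -0.052, -0.121, 0.135, -0.06, 0.017], 'joint_efforts': [0.004, -44.922, -23.165, -0.0, 0.004, -0.0], 'eef_pos': [0.174, 0.521, 0.253], 'tool_rot': [[-0.948, 0.317, -0.001], [0.317, 0.948, -0.001], [0.0, -0.001, -1.0]], 'ft_force': [-1.17, -0.309, -0.224], 'wrist_torque': [-0.054, 0.01, 0.03], 'grasp_force': 0.0, 'gripper_width': 0.086}
```

View pics/top0.png

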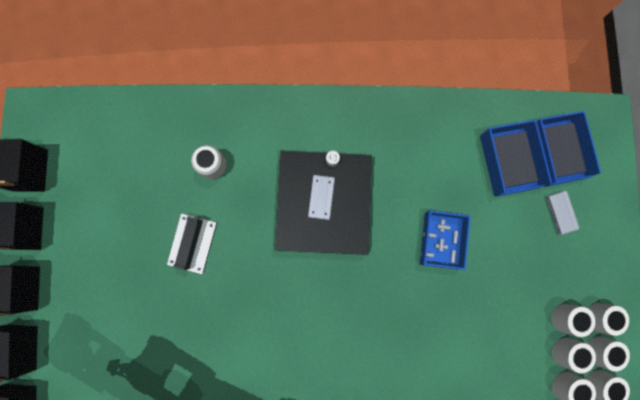

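View pics/side0.png

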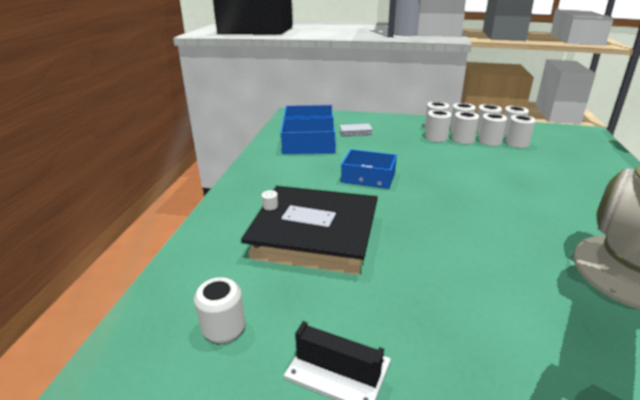

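The top view shows the board at about (324,202), the plate at (321,197), the lens at (333,157), the nest at (190,243) and the housing at (207,160). The side view shows the same plate at (309,216) and the nest at (340,355). Next I'll measure them.

```bash
cat > h.py <<'E'
import cv2, numpy as np
from bench import *
def rays(c,px):
    K=np.array([[c["fx"],0,c["cx"]],[0,c["fy"],c["cy"]],[0,0,1]])
    u=cv2.undistortPoints(np.asarray(px,float).reshape(-1,1,2),K,np.array([c["k1"],0,0,0,0.])).reshape(-1,2)
    d=np.c_[u[:,0],-u[:,1],-np.ones(len(u))]@np.array(c["rotation"]).T
    return np.array(c["eye"]),d
def onplane(c,px,z):
    e,d=rays(c,px); return e+d*((z-e[2])/d[:,2])[:,None]
def tri(c1,p1,c2,p2):
    e1,d1=rays(c1,p1); e2,d2=rays(c2,p2); out=[]
    for a,b in zip(d1,d2):
        t=np.linalg.lstsq(np.c_[a,-b],e2-e1,rcond=None)[0]
        A,B=e1+a*t[0],e2+b*t[1]; out.append(np.r_[(A+B)/2,np.linalg.norm(A-B)])
    return np.array(out)
def blob(mask,roi):
    x0,y0,x1,y1=roi; m=np.zeros_like(mask); m[y0:y1,x0:x1]=mask[y0:y1,x0:x1]
    cs,_=cv2.findContours(m,cv2.RETR_EXTERNAL,cv2.CHAIN_APPROX_NONE)
    return max(cs,key=cv2.contourArea)
def rect(P):
    (x,y),(w,h),a=cv2.minAreaRect((P[:,:2]*1000).astype(np.float32))
    if w<h: w,h,a=h,w,a+90
    a=(a+90)%180-90
    return np.round([x,y,w,h,a],1)
E
python3 - <<'E'
from h import *
T=camera("top");S=camera("side")
def bright(c): return (c["frame"].min(2)>130).astype(np.uint8)
def dark(c): return (c["frame"].max(2)<75).astype(np.uint8)
pt=blob(bright(T),(295,168,350,230)); ps=blob(bright(S),(279,203,345,232))
def cen(c): m=cv2.moments(c); return [m['m10']/m['m00'],m['m01']/m['m00']]
print("plate cen",cen(pt),cen(ps),tri(T,[cen(pt)],S,[cen(ps)]).round(4))
bt=blob(dark(T),(265,140,385,265)); bs=blob(dark(S),(235,180,390,262))
q=lambda c:cv2.approxPolyDP(cv2.convexHull(c),6,True).reshape(-1,2)
print("board px",q(bt).tolist(),q(bs).tolist())
for z in(.052,.060,.068): print(z,"board",rect(onplane(T,bt,z)),"plate",rect(onplane(T,pt,z+.0025)),"plate side",rect(onplane(S,ps,z+.0025)))
nb=blob(dark(T),(160,205,220,280)); print("ped",rect(onplane(T,nb,.063)),onplane(T,q(nb),.06).round(3).tolist())
nw=(T["frame"].min(2)>130).astype(np.uint8); m=np.zeros_like(nw); m[205:280,160:220]=nw[205:280,160:220]
pp=np.argwhere(m)[:,::-1]; print("base",rect(onplane(T,pp,.01)))
for n,r in(("housing",(185,140,232,185)),("lens",(322,147,345,166))):
    b=blob(bright(T),r);print(n,rect(onplane(T,b,.085 if n=="housing" else .09)))
f=np.vstack([cv2.resize(T["frame"][140:290,150:400],None,fx=3,fy=3,interpolation=2)[:, :750]]);cv2.imwrite("pics/t1.png",f)
E
```

```text
plate cen [320.91320905993183, 196.93305271597512] [308.54454964797276, 215.4819130857004] [[ 6.486e-01 -6.600e-03  5.560e-02  5.000e-04]]
board px [[281, 151], [371, 157], [367, 253], [276, 248]] [[242, 238], [276, 187], [376, 197], [362, 259]]
0.052 board [638.  -14.5 238.1 221.7  -2.3] plate [649.4  -6.7 100.7  50.2  -6.5] plate side [649.5  -9.3 104.3  56.8  -6.6]
0.06 board [637.  -14.4 236.4 220.2  -2.3] plate [648.3  -6.6 100.   49.8  -6.5] plate side [646.7   2.7 102.5  55.9  -6.6]
0.068 board [636.  -14.3 234.7 218.6  -2.3] plate [647.2  -6.5  99.3  49.5  -6.5] plate side [643.9  14.8 100.8  54.9  -6.6]
ped [539.1 301.3 126.2  33.8 -13.2] [[0.598, 0.278, 0.06], [0.476, 0.312, 0.06], [0.49, 0.331, 0.06], [0.596, 0.306, 0.06]]
base [538.4 309.9 131.4  92.2 -13.9]
housing [731.1 263.7  68.2  65.9  46.2]
lens [737.9 -32.5  31.7  31.4 -44.1]
```

View pics/t1.png

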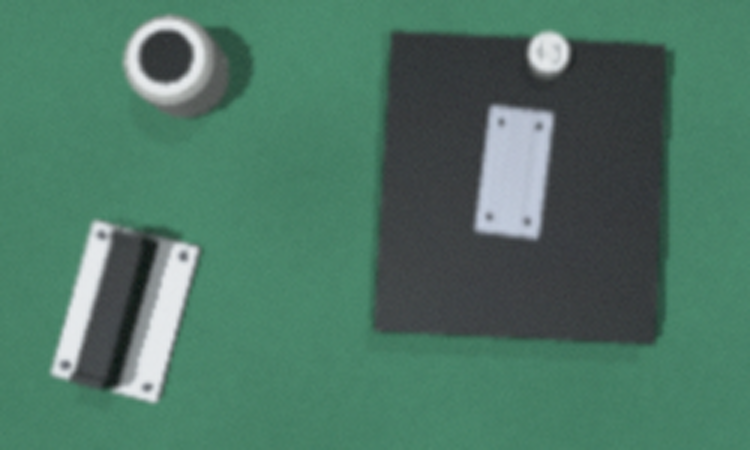

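The 50 mm and 100 mm plate sizes match, with the plate top at about z = 0.056. I'll turn to the plate's axes, close the gripper and go over the press point.

Request:
carry_out(deltas=[0,0,0,-0.05,255,0,0,0,-0.05,255,-0.23,-0.197,0,0,255,-0.23,-0.197,0,0,255,-0.23,-0.197,0,0,255,-0.23,-0.197,0,0,255,-0.23,-0.197,0,0,255,-0.23,-0.197,0,0,255,-0.23,-0.197,0,0,255,-0.23,-0.197,0,0,255,-0.23,-0.197,0,0,255,-0.23,-0.197,0,0,255,-0.23,-0.197,0,0,255,-0.23,-0.197,0,0,255,-0.23,-0.197,0,0,255,-0.23,-0.197,0,0,255,-0.23,-0.197,0,0,255,-0.23,-0.197,0,0,255], newtons=30)

```text
time: 2.0
eef_pos: [0.6704, -0.0122, 0.2531]
tool_rot: [[-0.994, 0.113, -0.0], [0.113, 0.994, 0.0], [0.0, 0.0, -1.0]]
ft_force: [0.4, 0.8, 1.1]
gripper_width: 0.0001
grasp_force: 0.0
```

Request:
carry_out(deltas=[0,0.02,0.14,0,255,0,0,0.2,0,255,0,0,0.2,0,255,0,0,0.2,0,255,0,0,0.14,0,255,0,0,0.08,0,255,0,0,0.04,0,255,0,0,0,0,255,0,0,0,0,255])

```text
time: 2.9
eef_pos: [0.6703, -0.0077, 0.1045]
tool_rot: [[-0.994, 0.113, 0.002], [0.113, 0.994, -0.0], [-0.002, -0.0, -1.0]]
ft_force: [-0.7, 0.1, 0.3]
gripper_width: -0.0003
grasp_force: 0.0
```

Run:
```python
from h import *
S=camera("side"); cv2.imwrite("pics/s2.png",cv2.resize(S["frame"][100:300,190:450],None,fx=3,fy=3,interpolation=2))
print([read_state()["ft_force"].round(2) for _ in range(2)] if hasattr(read_state()["ft_force"],"round") else read_state()["ft_force"])
```

```text
[array([-0.04, -0.54, -0.07]), array([-0.04, -0.54, -0.07])]
```

View pics/s2.png

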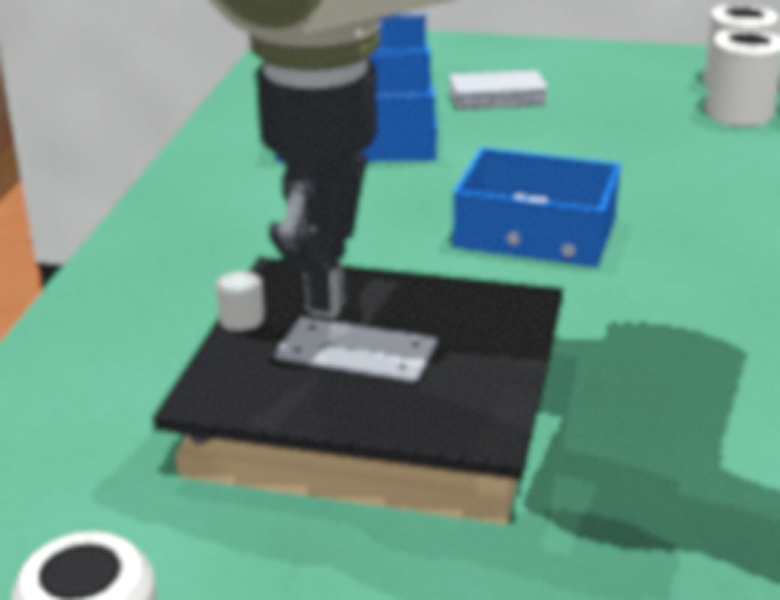

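The closed tips are above the rear half of the plate, with the lens well clear. I'll lower slowly.

Request:
carry_out(deltas=[0,0,0.03,0,255,0,0,0.03,0,255,0,0,0.02,0,255,0,0,0.013,0,255,0,0,0.013,0,255,0,0,0.007,0,255,0,0,0,0,255])

```text
time: 3.65
eef_pos: [0.6697, -0.0076, 0.0862]
tool_rot: [[-0.994, 0.113, -0.0], [0.113, 0.994, 0.0], [0.0, -0.0, -1.0]]
ft_force: [-0.4, -0.0, 0.5]
gripper_width: -0.0
grasp_force: 0.0
```

Request:
carry_out(deltas=[0,0,0.007,0,255,0,0,0.007,0,255,0,0,0.007,0,255,0,0,0.007,0,255,0,0,0,0,255])

```text
time: 4.15
eef_pos: [0.6697, -0.0076, 0.082]
tool_rot: [[-0.994, 0.113, -0.0], [0.113, 0.994, 0.0], [0.0, 0.0, -1.0]]
ft_force: [-0.4, -0.3, -0.5]
gripper_width: 0.0001
grasp_force: 0.0
```

Request:
carry_out(deltas=[0,0,0.007,0,255,0,0,0.007,0,255,0,0,0.007,0,255,0,0,0,0,255])

```text
time: 4.55
eef_pos: [0.6698, -0.0076, 0.079]
tool_rot: [[-0.994, 0.113, 0.0], [0.113, 0.994, 0.0], [-0.0, 0.0, -1.0]]
ft_force: [-0.8, -0.1, 1.0]
gripper_width: 0.0002
grasp_force: 0.6
```

Request:
carry_out(deltas=[0,0,0.004,0,255,0,0,0.004,0,255,0,0,0,0,255,0,0,0,0,255])

```text
time: 4.95
eef_pos: [0.6699, -0.0077, 0.078]
tool_rot: [[-0.994, 0.113, 0.001], [0.113, 0.994, -0.0], [-0.001, -0.0, -1.0]]
ft_force: [0.5, 0.4, 3.6]
gripper_width: -0.0
grasp_force: 1.4
```

Request:
carry_out(deltas=[0,0,0.004,0,255,0,0,0.004,0,255,0,0,0,0,255,0,0,0,0,255])

```text
time: 5.35
eef_pos: [0.67, -0.0077, 0.0769]
tool_rot: [[-0.994, 0.113, 0.001], [0.113, 0.994, -0.0], [-0.001, 0.0, -1.0]]
ft_force: [1.4, 0.6, 4.4]
gripper_width: -0.0
grasp_force: 2.3
```

Request:
carry_out(deltas=[0,0,0.004,0,255,0,0,0.004,0,255,0,0,0,0,255,0,0,0,0,255])

```text
time: 5.75
eef_pos: [0.6701, -0.0077, 0.0759]
tool_rot: [[-0.994, 0.113, 0.001], [0.113, 0.994, -0.0], [-0.001, -0.0, -1.0]]
ft_force: [1.5, 0.0, 5.3]
gripper_width: 0.0001
grasp_force: 3.1
```

Request:
carry_out(deltas=[0.0133,0,-0.0006,0,255,0.0133,0,-0.0006,0,255,0.0133,0,-0.0006,0,255,0.0133,0,-0.0006,0,255,0.0133,0,-0.0006,0,255,0.0133,0,-0.0006,0,255,0.0133,0,-0.0006,0,255,0.0133,0,-0.0006,0,255,0.0133,0,-0.0006,0,255,0.0133,0,-0.0006,0,255])

```text
time: 6.75
eef_pos: [0.6508, -0.0056, 0.077]
tool_rot: [[-0.994, 0.113, 0.003], [0.113, 0.994, -0.001], [-0.003, -0.0, -1.0]]
ft_force: [3.6, -0.1, 6.5]
gripper_width: 0.0
grasp_force: 3.1
```

```bash
cat > p.py <<'E'
from h import *
import sys
T=camera("top");S=camera("side");zt=float(sys.argv[1])
for c,r,lim in((T,(285,165,360,290),100),(S,(270,195,400,275),100)):
    m=(c["frame"].min(2)>lim).astype(np.uint8); b=blob(m,r); print(rect(onplane(c,b,zt)),cv2.boundingRect(b))
cv2.imwrite(sys.argv[2],np.hstack([cv2.resize(c["frame"][a:a+130,b:b+130],None,fx=3,fy=3,interpolation=2) for c,a,b in((T,150,260),(S,160,260))]))
print(np.round(read_state()["ft_force"],2),read_state()["eef_pos"])
E
python3 p.py .0555 pics/p3.png
```

```text
[ 5.795e+02 -9.100e+00  2.925e+02  1.740e+02  5.000e-01] (285, 165, 74, 125)
[627.3 -10.5 103.5  75.6  -8.2] (290, 204, 54, 25)
[1.67 0.05 6.89] [ 0.65054842 -0.00560135  0.07700686]
```

View pics/p3.png

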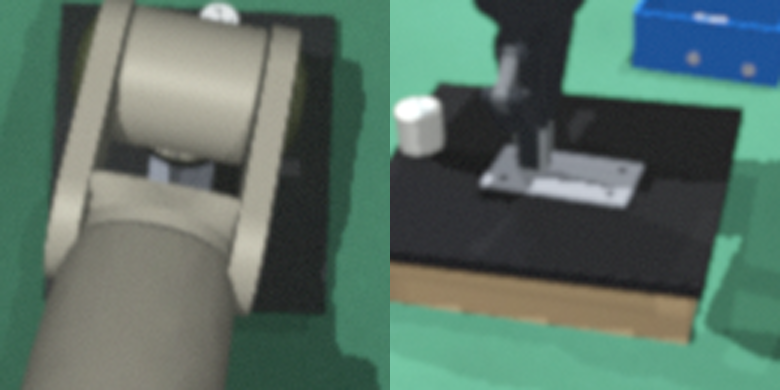

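The plate follows the finger: its front corner in the side view moved from about (336,216) to (345,215). The force is about 6.7 N, so I'll continue with slightly more rise.

Request:
carry_out(deltas=[0.0133,0,-0.0008,0,255,0.0133,0,-0.0008,0,255,0.0133,0,-0.0008,0,255,0.0133,0,-0.0008,0,255,0.0133,0,-0.0008,0,255,0.0133,0,-0.0008,0,255,0.0133,0,-0.0008,0,255,0.0133,0,-0.0008,0,255])

```text
time: 7.65
eef_pos: [0.6349, -0.0038, 0.0779]
tool_rot: [[-0.994, 0.113, 0.003], [0.113, 0.994, -0.001], [-0.003, -0.0, -1.0]]
ft_force: [3.2, -0.7, 6.5]
gripper_width: 0.0002
grasp_force: 2.9
```

Request:
carry_out(deltas=[0.0133,0,-0.0008,0,255,0.0133,0,-0.0008,0,255,0.0133,0,-0.0008,0,255,0.0133,0,-0.0008,0,255,0.0133,0,-0.0008,0,255,0.0133,0,-0.0008,0,255,0.0133,0,-0.0008,0,255,0.0133,0,-0.0008,0,255])

```text
time: 8.45
eef_pos: [0.6189, -0.002, 0.0787]
tool_rot: [[-0.994, 0.113, 0.002], [0.113, 0.994, -0.0], [-0.002, -0.0, -1.0]]
ft_force: [1.6, -0.6, 5.8]
gripper_width: 0.0001
grasp_force: 2.5
```

Request:
carry_out(deltas=[0.0133,0,-0.0005,0,255,0.0133,0,-0.0005,0,255,0.0133,0,-0.0005,0,255,0.0133,0,-0.0005,0,255,0.0133,0,-0.0005,0,255,0.0133,0,-0.0005,0,255,0.0133,0,-0.0005,0,255,0.0133,0,-0.0005,0,255])

```text
time: 9.25
eef_pos: [0.6028, -0.0001, 0.0792]
tool_rot: [[-0.994, 0.113, 0.002], [0.113, 0.994, -0.0], [-0.002, -0.0, -1.0]]
ft_force: [2.2, 0.4, 4.8]
gripper_width: -0.0001
grasp_force: 2.5
```

Request:
carry_out(deltas=[0.0133,0,-0.0003,0,255,0.0133,0,-0.0003,0,255,0.0133,0,-0.0003,0,255,0.0133,0,-0.0003,0,255,0.0133,0,-0.0003,0,255,0.0133,0,-0.0003,0,255])

```text
time: 9.85
eef_pos: [0.5909, 0.0013, 0.0794]
tool_rot: [[-0.994, 0.113, 0.001], [0.113, 0.994, -0.0], [-0.001, -0.0, -1.0]]
ft_force: [2.4, -1.6, 5.2]
gripper_width: 0.0001
grasp_force: 2.5
```

```bash
python3 p.py .0565 pics/p4.png
```

```text
[549.9  10.5 252.5 163.7  -9.6] (285, 181, 71, 109)
[567.9  -4.7 103.1  74.5  -8.4] (318, 208, 55, 26)
[ 0.43 -0.22  5.16] [0.59060409 0.00131529 0.07936323]
```

View pics/p4.png

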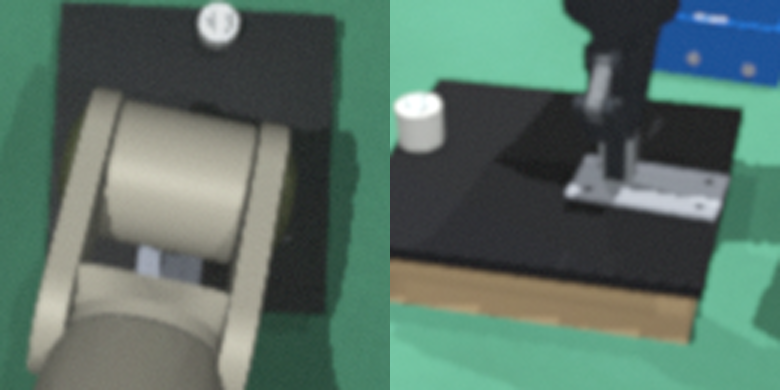

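The plate is following without slip and its front end (728,175–720,215 in the crop) is now at the board's front edge. About 34 mm remain.

Request:
carry_out(deltas=[0.0133,0,-0.0003,0,255,0.0133,0,-0.0003,0,255,0.0133,0,-0.0003,0,255,0.0133,0,-0.0002,0,255,0.0133,0,-0.0002,0,255])

```text
time: 10.45
eef_pos: [0.581, 0.0023, 0.0796]
tool_rot: [[-0.994, 0.113, 0.001], [0.113, 0.994, -0.0], [-0.001, -0.0, -1.0]]
ft_force: [2.4, -0.8, 4.9]
gripper_width: 0.0002
grasp_force: 2.5
```

Request:
carry_out(deltas=[0.0133,0,-0.0002,0,255,0.0133,0,-0.0002,0,255,0.0133,0,-0.0002,0,255,0.0133,0,-0.0002,0,255,0.0133,0,-0.0002,0,255])

```text
time: 10.95
eef_pos: [0.5711, 0.0035, 0.0797]
tool_rot: [[-0.994, 0.113, 0.001], [0.113, 0.994, -0.0], [-0.001, -0.0, -1.0]]
ft_force: [2.3, 0.7, 4.8]
gripper_width: 0.0002
grasp_force: 2.5
```

Request:
carry_out(deltas=[0.0133,0,-0.0002,0,255,0.0133,0,-0.0002,0,255,0.0133,0,-0.0002,0,255,0.0133,0,-0.0001,0,255])

```text
time: 11.35
eef_pos: [0.5631, 0.0044, 0.0798]
tool_rot: [[-0.994, 0.113, 0.001], [0.113, 0.994, -0.0], [-0.001, -0.0, -1.0]]
ft_force: [2.6, -0.6, 4.9]
gripper_width: 0.0001
grasp_force: 2.6
```

Request:
carry_out(deltas=[0.0133,0,-0.0001,0,255,0.0133,0,-0.0001,0,255,0.0133,0,-0.0001,0,255,0,0,0,0,255,0,0,0,0,255])

```text
time: 11.85
eef_pos: [0.5569, 0.0051, 0.0798]
tool_rot: [[-0.994, 0.113, 0.001], [0.113, 0.994, -0.0], [-0.001, -0.0, -1.0]]
ft_force: [0.8, 0.2, 6.9]
gripper_width: 0.0
grasp_force: 2.9
```

Request:
carry_out(deltas=[0,0,-0.007,0,255,0,0,-0.01,0,255,0,0,-0.05,0,255,0,0,-0.2,0,255,0,0,-0.25,0,255,0.1,0.2,-0.25,0,0,0.1,0.25,-0.2,0,0,0.1,0.3,0,0,0,0.1,0.3,0,0,0,0,0.3,0,0,0,0,0.3,0,0,0,0,0,0,0,0])

```text
time: 13.05
eef_pos: [0.5246, 0.2618, 0.2242]
tool_rot: [[-0.994, 0.108, -0.0], [0.108, 0.994, 0.001], [0.0, 0.001, -1.0]]
ft_force: [0.0, -1.8, 0.8]
gripper_width: 0.0855
grasp_force: 0.0
```

```bash
cat > q.py <<'E'
from h import *
T=camera("top");S=camera("side")
bt=blob((T["frame"].max(2)<75).astype(np.uint8),(265,140,385,265))
print("board",rect(onplane(T,bt,.0555)))
for c,r in((T,(285,180,360,290)),(S,(290,195,420,275))):
    b=blob((c["frame"].min(2)>120).astype(np.uint8),r); print("plate",rect(onplane(c,b,.058)),cv2.boundingRect(b))
cv2.imwrite("pics/q.png",np.hstack([cv2.resize(c["frame"][a:a+130,b:b+130],None,fx=3,fy=3,interpolation=2) for c,a,b in((T,150,260),(S,160,290))]))
E
python3 q.py
```

```text
board [630.1  -9.8 252.1 227.6  -2. ]
plate [536.    6.1 102.4  52.   -6.7] (302, 222, 27, 46)
plate [513.4  11.4  63.   61.5  -3.3] (358, 216, 33, 21)
```

View pics/q.png

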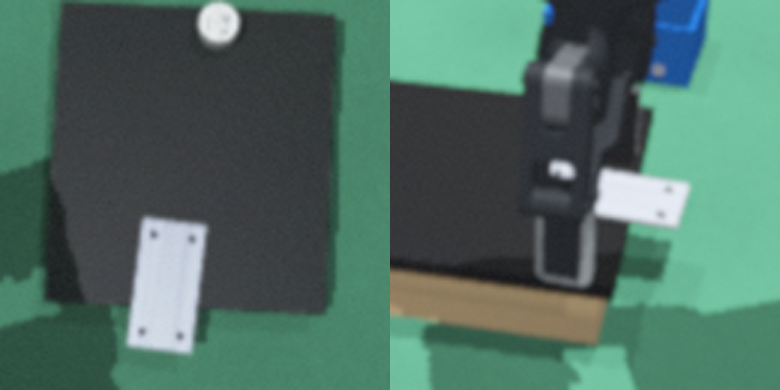

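The plate lies flat with its front about 32 mm over the edge (bottom of the board at row ~307, plate front at ~350 in the crop), centre (0.536, 0.006), yaw −6.7°. The lens has not moved. Next I'll go above the overhanging end.

Request:
carry_out(deltas=[0,-0.1,0,0.004,0,-0.004,-0.21,0,0,0,-0.004,-0.25,0,0,0,-0.004,-0.25,0,0,0,-0.004,-0.25,0,0,0,-0.004,-0.25,0,0,0,-0.004,-0.21,0.05,0,0,0,-0.16,0.1,0,0,0,0,0.15,0,0,0,0,0.1,0,0,0,0,0,0,0,0,0,0,0,0])

```text
time: 14.35
eef_pos: [0.4981, 0.0057, 0.1649]
tool_rot: [[-0.992, 0.123, 0.0], [0.123, 0.992, -0.0], [-0.0, -0.0, -1.0]]
ft_force: [0.3, -1.2, 0.8]
gripper_width: 0.0857
grasp_force: 0.0
```

Request:
carry_out(deltas=[-0.018,0.033,0.1,0,0,0,0,0.16,0,0,0,0,0.16,0,0,0,0,0.1,0,0,0,0,0.06,0,0,0,0,0.05,0,0,0,0,0.04,0,0,0,0,0.03,0,0,0,0,0.013,0,0,0,0,0,0,0])

```text
time: 15.35
eef_pos: [0.5017, 0.0115, 0.0573]
tool_rot: [[-0.993, 0.121, 0.0], [0.121, 0.993, 0.0], [-0.0, 0.0, -1.0]]
ft_force: [0.6, -0.2, 0.5]
gripper_width: 0.0852
grasp_force: 0.0
```

Run:
```python
from h import *
S=camera("side");T=camera("top")
cv2.imwrite("pics/g.png",np.hstack([cv2.resize(c["frame"][a:a+110,b:b+110],None,fx=3.5,fy=3.5,interpolation=2) for c,a,b in((T,190,270),(S,160,330))]))
```

```text
(no output)
```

View pics/g.png

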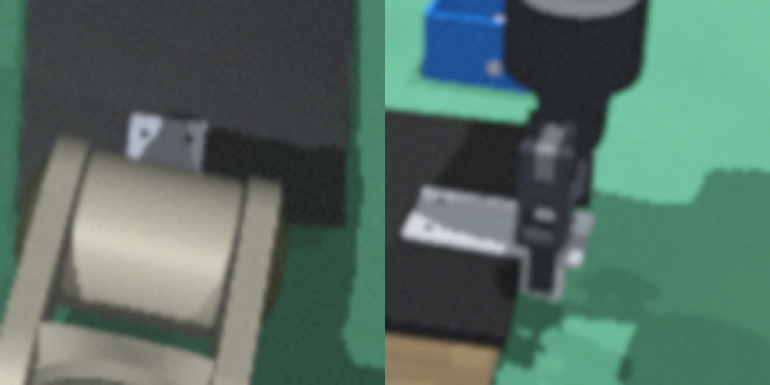

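The fingers straddle the overhanging end just ahead of the board edge (side crop, fingertip at (545,290)). I'll close now.

Request:
carry_out(deltas=[0,0,0,0,60,0,0,0,0,80,0,0,0,0,100,0,0,0,0,120,0,0,0,0,150,0,0,0,0,200,0,0,0,0,255,0,0,0,0,255,0,0,0,0,255,0,0,0,0,255], newtons=40)

```text
time: 16.45
eef_pos: [0.5017, 0.0115, 0.0574]
tool_rot: [[-0.993, 0.121, 0.0], [0.121, 0.993, -0.0], [-0.0, 0.0, -1.0]]
ft_force: [-0.3, -0.3, 5.6]
gripper_width: 0.0486
grasp_force: 40.7
```

Request:
carry_out(deltas=[0,0,-0.005,0,255,0,0,-0.01,0,255,0,0,-0.02,0,255,0,0,-0.04,0,255,0,0,-0.08,0,255,0,0,-0.1,0,255,0,0,-0.12,0,255,0,0,-0.1,0,255,0,0,-0.06,0,255,0,0,0,0,255,0,0,0,0,255])

```text
time: 17.55
eef_pos: [0.5014, 0.0115, 0.1372]
tool_rot: [[-0.993, 0.121, -0.001], [0.121, 0.993, 0.0], [0.001, 0.0, -1.0]]
ft_force: [-0.2, -0.4, -1.3]
gripper_width: 0.0486
grasp_force: 41.4
```

Run:
```python
from h import *
S=camera("side");T=camera("top")
cv2.imwrite("pics/l.png",np.hstack([cv2.resize(c["frame"][a:a+110,b:b+110],None,fx=3.5,fy=3.5,interpolation=2) for c,a,b in((T,190,270),(S,120,340))]))
```

```text
(no output)
```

View pics/l.png

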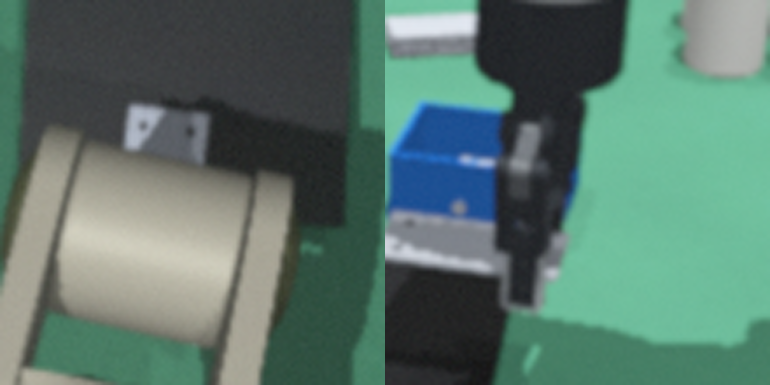

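The plate is held and level. I'll carry it above the nest and turn it to −13.9°.

Request:
carry_out(deltas=[0,0,0,0.029,255,0,0,0,0.029,255,0.012,0.05,0,0,255,0.024,0.1,0,0,255,0.038,0.16,0,0,255,0.047,0.2,0,0,255,0.047,0.2,0,0,255,0.047,0.2,0,0,255,0.047,0.2,0,0,255,0.047,0.2,0,0,255,0.047,0.2,0,0,255,0.038,0.16,0,0,255,0.033,0.14,0,0,255,0.024,0.1,0,0,255,0.012,0.05,0,0,255,0.007,0.03,0,0,255,0,0,0,0,255,0,0,0,0,255])

```text
time: 19.45
eef_pos: [0.5052, 0.3175, 0.1375]
tool_rot: [[-0.97, 0.241, -0.0], [0.241, 0.97, -0.0], [0.0, -0.0, -1.0]]
ft_force: [-0.1, -0.8, -0.6]
gripper_width: 0.0483
grasp_force: 41.5
```

Request:
carry_out(deltas=[0.003,0.003,0.05,0,255,0,0,0.1,0,255,0,0,0.1,0,255,0,0,0.08,0,255,0,0,0.05,0,255,0,0,0.017,0,255,0,0,0,0,255,0,0,0,0,255])

```text
time: 20.25
eef_pos: [0.5051, 0.3188, 0.0785]
tool_rot: [[-0.971, 0.241, 0.001], [0.241, 0.971, 0.0], [-0.001, 0.001, -1.0]]
ft_force: [0.9, 0.5, -1.1]
gripper_width: 0.0485
grasp_force: 41.5
```

Run:
```python
from h import *
S=camera("side");T=camera("top")
cv2.imwrite("pics/n.png",np.hstack([cv2.resize(c["frame"][a:a+120,b:b+120],None,fx=3.3,fy=3.3,interpolation=2) for c,a,b in((T,180,140),(S,280,270))]))
```

```text
(no output)
```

View pics/n.png

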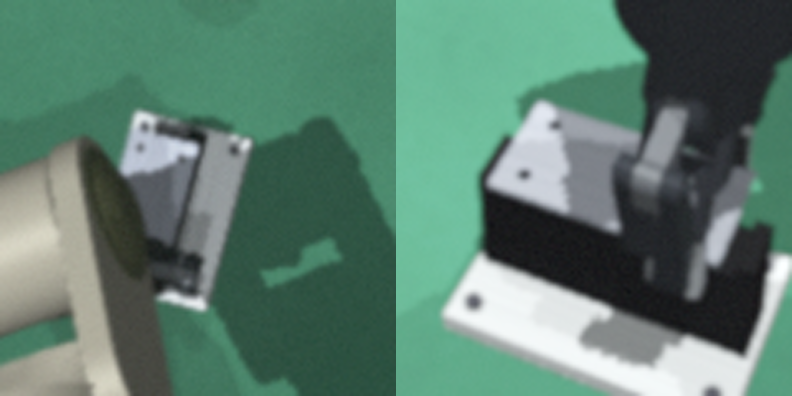

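The plate hangs just above the pedestal between the two stops: rear corners at (487,187) and (540,100), front corners at (712,265) and (752,178) in the side crop. I'll check its position numerically against the stops using the stored side picture.

Run:
```python
from h import *
S=camera("side")
F=np.load("side0.npy"); T=camera("top"); F0=np.load("top0.npy")
R=np.array([[.9707,-.2402],[.2402,.9707]])  # rows: nest x, nest y
loc=lambda P:((P[:,:2]-[.5384,.3099])@R.T*1000).round(1).tolist()
px=lambda u,v:[(u-396)/3.3+270,v/3.3+280]
print("plate corners",loc(onplane(S,[px(487,187),px(540,100),px(712,265),px(752,178)],.0793)))
b=blob((F.max(2)<70).astype(np.uint8),(285,310,395,395))
h=cv2.approxPolyDP(cv2.convexHull(b),2.5,True).reshape(-1,2)
for p,a,c,d in zip(h.tolist(),loc(onplane(S,h,.066)),loc(onplane(S,h,.06)),loc(onplane(S,h,.01))): print(p,"z66",a,"z60",c,"z10",d)
b=blob((F0.max(2)<60).astype(np.uint8),(160,205,220,280))
h=cv2.approxPolyDP(cv2.convexHull(b),2,True).reshape(-1,2)
for p,a in zip(h.tolist(),loc(onplane(T,h,.066))): print("top",p,a)
m=(F.min(2)>140).astype(np.uint8);m[:325]=0;m[:,:280]=0;m[:,400:]=0
print("base side",rect(onplane(S,np.argwhere(m)[:,::-1],.01)))
```

```text
plate corners [[47.1, 29.4], [48.2, -23.6], [-49.9, 28.0], [-50.5, -19.6]]
[305, 323] z66 [54.6, -7.5] z60 [57.3, -12.4] z10 [79.1, -53.1]
[382, 349] z66 [-60.9, -8.4] z60 [-59.8, -13.3] z10 [-50.5, -54.1]
[375, 385] z66 [-70.0, 48.3] z60 [-69.0, 44.1] z10 [-60.6, 9.4]
[298, 357] z66 [36.6, 49.8] z60 [39.0, 45.6] z10 [58.9, 11.1]
[296, 333] z66 [57.9, 14.4] z60 [60.6, 9.8] z10 [82.8, -28.5]
top [198, 219] [60.2, -15.1]
top [201, 223] [52.9, -24.6]
top [189, 266] [-50.4, -24.3]
top [184, 268] [-57.9, -14.2]
base side [534.4 330.  156.6  70.6  11.1]
```

Plate and stops agree to about 0.5 mm in both directions. Lowering gently.

Request:
carry_out(deltas=[0,0,0.02,0,255,0,0,0.03,0,255,0,0,0.02,0,255,0,0,0.01,0,255,0,0,0.007,0,255,0,0,0.003,0,255,0,0,0,0,255])

```text
time: 21.15
eef_pos: [0.5048, 0.3187, 0.0645]
tool_rot: [[-0.971, 0.241, 0.0], [0.241, 0.971, 0.0], [-0.0, 0.0, -1.0]]
ft_force: [-0.5, 0.2, -1.6]
gripper_width: 0.0483
grasp_force: 41.5
```

Request:
carry_out(deltas=[0,0,0.002,0,255,0,0,0.002,0,255,0,0,0.002,0,255,0,0,0.002,0,255,0,0,0,0,255])

```text
time: 21.65
eef_pos: [0.5048, 0.3187, 0.0633]
tool_rot: [[-0.971, 0.241, -0.0], [0.241, 0.971, -0.0], [0.0, -0.0, -1.0]]
ft_force: [0.3, 0.1, -0.9]
gripper_width: 0.0484
grasp_force: 41.5
```

Request:
carry_out(deltas=[0,0,0.002,0,255,0,0,0.002,0,255,0,0,0.002,0,255,0,0,0,0,255])

```text
time: 22.05
eef_pos: [0.5048, 0.3187, 0.0625]
tool_rot: [[-0.971, 0.241, 0.0], [0.241, 0.971, 0.0], [-0.0, 0.0, -1.0]]
ft_force: [0.2, -1.1, 0.3]
gripper_width: 0.0484
grasp_force: 41.5
```

Request:
carry_out(deltas=[0,0,0.002,0,255,0,0,0.001,0,255,0,0,0,0,255,0,0,0,0,255])

```text
time: 22.45
eef_pos: [0.5048, 0.3187, 0.0624]
tool_rot: [[-0.971, 0.241, 0.0], [0.241, 0.971, 0.0], [-0.0, 0.0, -1.0]]
ft_force: [-1.8, -0.9, 4.9]
gripper_width: 0.0484
grasp_force: 41.8
```

Request:
carry_out(deltas=[0,0,0.001,0,255,0,0,0.001,0,255,0,0,0,0,255,0,0,0,0,255])

```text
time: 22.85
eef_pos: [0.5049, 0.3187, 0.0624]
tool_rot: [[-0.971, 0.241, 0.001], [0.241, 0.971, 0.0], [-0.001, 0.0, -1.0]]
ft_force: [-2.5, -0.6, 6.6]
gripper_width: 0.0483
grasp_force: 41.9
```

Contact at 6.6 N. I'll release gently.

Request:
carry_out(deltas=[0,0,0,0,255,0,0,0,0,130,0,0,0,0,115,0,0,0,0,105,0,0,0,0,95,0,0,0,0,85,0,0,0,0,70,0,0,0,0,50,0,0,0,0,30,0,0,0,0,30,0,0,0,0,30], newtons=20)

```text
time: 23.95
eef_pos: [0.5048, 0.3187, 0.0616]
tool_rot: [[-0.971, 0.241, 0.0], [0.241, 0.971, -0.0], [-0.0, -0.0, -1.0]]
ft_force: [0.4, 0.7, -1.2]
gripper_width: 0.0753
grasp_force: 0.0
```

Request:
carry_out(deltas=[0,0,-0.02,0,30,0,0,-0.05,0,30,0,0,-0.1,0,30,0,0,-0.2,0,30,0,0,-0.25,0,30,0,0,-0.25,0,30,0.2,-0.2,-0.1,0,30,0.2,-0.25,0,0,30,0.1,-0.25,0,0,30,0,-0.25,0,0,30,0,-0.25,0,0,30,0,-0.15,0,0,30,0,0,0,0,30,0,0,0,0,30])

```text
time: 25.35
eef_pos: [0.3835, 0.1402, 0.2078]
tool_rot: [[-0.97, 0.242, 0.001], [0.242, 0.97, 0.0], [-0.001, 0.001, -1.0]]
ft_force: [0.4, 0.4, 0.2]
gripper_width: 0.0752
grasp_force: 0.0
```

Run:
```python
from h import *
S=camera("side");T=camera("top")
R=np.array([[.9707,-.2402],[.2402,.9707]])
loc=lambda P:((P[:,:2]-[.5384,.3099])@R.T*1000).round(1).tolist()
f=T["frame"]; F=S["frame"]
for th in (150,175,195):
  b=blob((F.min(2)>th).astype(np.uint8),(285,305,395,370)); h=cv2.approxPolyDP(cv2.convexHull(b),2.5,True).reshape(-1,2)
  print(th,"side",cv2.contourArea(b),h.tolist(),loc(onplane(S,h,.0625)),rect(onplane(S,b,.0625)))
for th in (120,150,175):
  b=blob((f.min(2)>th).astype(np.uint8),(155,200,225,285)); print(th,"top",cv2.contourArea(b),rect(onplane(T,b,.0625)),loc(onplane(T,cv2.approxPolyDP(cv2.convexHull(b),2,True).reshape(-1,2),.0625)))
for n,r,z in(("housing",(185,140,232,185),.085),("lens",(322,147,345,166),.09)):
    print(n,rect(onplane(T,blob((f.min(2)>130).astype(np.uint8),r),z)))
s=read_state();print(s["eef_pos"],s["ft_force"])
```

```text
150 side 2123.0 [[299, 340], [315, 318], [376, 338], [378, 342], [367, 367], [302, 345]] [[49.9, 21.2], [47.1, -25.1], [-46.8, -26.1], [-51.5, -20.5], [-51.3, 24.5], [42.1, 27.2]] [537.9 310.4 102.3  53.  -13.4]
175 side 2030.5 [[299, 341], [313, 319], [378, 340], [367, 366]] [[49.1, 22.7], [48.9, -22.1], [-50.4, -23.8], [-50.8, 23.1]] [537.9 310.7 100.9  51.  -13.6]
195 side 1939.0 [[300, 340], [315, 319], [377, 342], [364, 366], [302, 344]] [[48.6, 20.6], [46.2, -23.4], [-50.2, -19.9], [-47.2, 24.7], [42.9, 25.7]] [537.8 310.6  99.3  49.6 -13.4]
120 top 1764.0 [536.5 296.3 126.5  88.7 -14.1] [[63.8, 28.9], [63.5, -55.1], [-58.5, -57.3], [-59.5, 28.2]]
150 top 1029.0 [540.4 310.5 124.4  57.4 -13.6] [[63.9, 19.0], [48.5, -25.0], [-47.9, -25.1], [-60.5, 23.0], [-55.0, 29.5], [58.7, 29.9]]
175 top 949.0 [540.4 311.3 122.6  54.9 -13.3] [[62.7, 23.6], [49.5, -19.7], [38.8, -25.2], [-42.8, -26.1], [-59.9, 20.7], [-30.8, 29.0]]
housing [730.6 263.5  68.9  67.7  27.5]
lens [737.9 -32.5  31.7  31.4 -44.1]
[0.38352948 0.14084427 0.20741127] [-0.4929095  -0.32062212 -0.51031735]
```

```bash
python3 -c "
from bench import *
print(job_done())"
```

```text
the job is handed in; nothing more can be done
None
```

The plate is lying in the nest between the end stops, about 1 mm off centre and within 1° of its axis by camera, released; the lens and housing are where they were, the bin was never approached (not re-measured), and I handed in at about 25 s of the 72 s, with no verdict returned.

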